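Clamp a torch tube in a leaning yoke vise with its loose crank

ROBOT

A 7-joint arm with a two-finger parallel gripper is mounted at the origin on a cart in front of the work surface, level with it; the furniture and walls round the work are solid. World frame = base frame: x ahead of the robot, y to its left, z up, the work surface at z = 0. Lengths are in mm, angles in rad, forces in N, time in s.
With the tool pointing down it reaches from about 400 to 875 mm from the base axis. Payload 19.3 kg.
Tool frame: the origin (TCP) lies at the very end of the fingers, on their centre line; the grasp point (between the pads) lies behind it (arm.grip_depth is the z of the grasp point in the tool frame, in mm); z points along the fingers, y is the line along which they close (so a half turn about z gives the same grasp; the last joint's range is limited). The gripper opens to 85 mm and grips with 20 to 120 N. Pads are 22 mm wide; open, the fingers measure 114 mm over their backs; the gripper's body (76 mm by 85 mm) begins 54 mm behind the grasp point. The pads swing forward as they close: fully open they stand 13 mm farther back than shut.
Start: joints at [-1.243, 0.521, -0.036, 1.599, 0.021, 1.021, -0.113], TCP at [242.137, 576.181, 231.291] pointing down, gripper open.
Joint ranges: [-2.91, 2.91], [-0.3, 2.13], [-1.5, 1.42], [0.17, 2.43], [-1.26, 4.41], [0.16, 1.93], [-2.52, 2.52]. Speed limits (rad/s): [1.89, 1.89, 2.39, 2.39, 3.01, 3.01, 3.01].

INTERFACE

Orientations are given as a rotation vector (axis times angle).
In Python, from workcell import arm gives the robot as it stands. The module is installed in compiled form; this text tells all that it offers. Calls block until the motion is done:
- arm.goto(position, orientation): joint-space move of the TCP to a pose.
- arm.move_l(position, speed=150, frame=None): straight line of the TCP; frame=None keeps the orientation; speed is the mean speed in mm/s.
- arm.set_joints(angles): joint-space move.
- arm.ungrasp() and arm.grab(strength=None): open the fingers fully, or close them until they stop; strength is the grip in N (None keeps the last).
- arm.wait(seconds).
- arm.ik(position, orientation): joint angles nearest the present ones, or None.
- arm.capture(name): name is "scene" or "top" or "wrist"; returns (picture, depth): 480x640x3 uint8, red, green, blue; 480x640 float32, mm along the optical axis (not along the pixel's ray), 0 where there is no reading.
- arm.camera_info(name): a dict with "fov_y" (degrees; the focal length in pixels is half the picture's height over the tangent of half this angle, whatever the lens; pixels are square), "cx", "cy" (the principal point, pixels), "k1" (the pictures are not rectified: a ray, as slopes to the right and down, at radius r is drawn at 1 + k1 r^2 times it, then the intrinsics apply), "world_to_cam" (4x4, takes a point from world to camera coordinates); the wrist camera has in their place "hand_eye" (4x4, takes a point from camera to tool coordinates, whose origin is the TCP and whose axes are the flange's). Camera axes: x right, y up, looking along -z (the intrinsics and any distortion apply to the point x, -y, -z); pixel columns grow to the right and rows downward; lengths in mm; the calibration is good to about 2 mm. A picture is of the moment at which its call begins: read the wrist's pose just before it. camera_info takes no time and is no camera call.
A pose or a line that the arm cannot do raises arm.IKError and nothing moves.
- arm.hand_in(): hands the job in; it is judged then, once.
Readings, each from a call of its own:
- arm.read_time(): time.
- arm.read_joint_positions(): joint angles.
- arm.read_joint_vel(): joint speeds.
- arm.read_joint_torque(): joint torques, N m.
- arm.read_tcp_pos(): TCP position.
- arm.read_orientation(): TCP orientation.
- arm.read_wrist_force(): force on the tool from outside, world axes, zero at the start.
- arm.read_ft_torque(): the same for the moment, N m.
- arm.read_grip_width(): opening from 0.0 (shut) to 1.0 (fully open).
- arm.read_gripper_force(): force on a finger pad.
Only numpy, scipy, OpenCV 4.12 (cv2) and the standard library are available. Lean on these libraries where they do the work, as an engineer would, in place of code of your own. Each camera call takes 0.05 s, during which the arm holds its last target. There are 200 camera calls.

TASK

The black torch tube lies loose in the V of the blue yoke vise. Put the loose crank fully onto the square end of the vise's screw and wind it clockwise, full circle after full circle, until the jaw holds the tube firmly but does not crush it. Leave the crank standing on the screw and the tube in its V, and do not disturb the other things on the bench.

Things in the scene. Friction and masses are not known exactly. Their poses are not given: they have to be found in the camera images.
- crank: Loose crank, 0.28 kg, standing on its hub. Dark hub 32 x 32 x 38 mm; square socket 17.6 x 17.6 mm, 28 mm deep, in the underside, sides parallel to the hub's. Flat arm, 18 mm wide, 27 to 37 mm above the underside, from hub to knob. Origin: centre of the underside (socket's mouth); x along the arm, z up. Grip the hub across its flat sides along y, beside the arm.
- knob: Red knob of the crank: upright cylinder, 24 mm diameter, 41 mm long, spinning freely on a pin at the arm's end; its axis is parallel to the hub's, 70 mm from it. Origin: centre of its lower end, 39 mm above the hub's underside.
- vise: Blue yoke vise, foot plate 150 x 120 mm, fixed to the bench. Origin: centre of the foot's underside; x away from the worker, z up. Yoke and screw lean 25 degrees from vertical towards -x. The tube lies level along y in a V-block; the screw comes down on it through the yoke's crown.
- collar (a point): On the screw's axis, on top of the round collar (36 mm) where the crank's hub comes to rest; 34 to 46 mm above the crown's boss at the start. z: along the axis, up out of the vise, 25 degrees from vertical; y: the vise's y. It sinks with the screw but does not turn with it.
- square_top (a point): Centre of the end face of the screw's square, 26 mm above the collar. The square is 16 x 16 mm; its last 6 mm taper to 9 x 9 mm. Same axes as the collar point: they do not turn with the screw. The angle at which the square stands differs each time and is not given: feel or look for it (any of its four quarter turns will do).
- jaw: Moving jaw at the lower end of the screw. Origin: on the axis, 104 mm below the collar point; z up the axis. Winding clockwise, seen from above the crank, lowers jaw, screw and crank together, 12 mm a turn; the tube is about 1.4 to 2.5 turns away at the start. Friction 0.15 N m (2 N at the knob), which also holds the screw where it is left.
- pad: Rubber-faced pressure pad, 44 x 34 mm, under the jaw. Origin: centre of its underside, on the screw's axis, 4 mm below the jaw's origin when free. It presses on the tube through a spring of 60 N/mm with 2.5 mm of travel, then it is hard: the winding goes tight (4 to 5 N at the knob is plenty; some 15 N would crush the tube with 500 N).
- torch_tube: Black torch tube, 32 mm diameter, 98 mm long, 0.17 kg, lying loose in the V of the vise across its yoke. Origin: centre of its closed end; z along the tube.
- tube_mid (a point): Middle of the torch tube, on its axis.
- nest (a point): Fixed point of the vise, on the screw's axis: where the axis of a 32 mm tube lies when it rests in the V.
- black_head_a: Black turned torch head, 41 mm diameter, 50 mm high, standing on the bench; a bystander. Origin: centre of its underside.
- black_head_b: Another black torch head, 42 mm diameter, 52 mm high, standing on the bench; a bystander. Origin: centre of its underside.
- glue: Red squeeze bottle with a white nozzle, 29 x 43 x 118 mm, standing on the bench; a bystander. Origin: centre of its underside.
- battery: Blue battery pack with a red lead, 50 x 62 x 84 mm, standing on the bench; a bystander. Origin: centre of its underside.
There are look-alikes about, which are no part of the job. Of the things like the crank, leave any that is turquoise; of the rest the larger one is meant.

How it is judged (in metres and radians):
On the way, in this order (a step that is already met when the one before it is completed fails the run):
1. the crank sits fully on the screw's square, against the collar (distance between crank and collar below 0.005 m and angle between the z axis of crank and the z axis of collar, either way round below 0.2 rad), for 0.2 s.
2. the jaw has been wound down onto the tube (contact force between jaw and torch_tube above 25 N and distance between crank and collar below 0.007 m), for 0.2 s.
At the end, for the whole second after the job is handed in: The crank still stands fully on the square (hub within 7 mm of the collar, in line with the screw within 0.2 rad), the jaw presses on the tube with over 25 N, the tube lies in the V (its middle within 18 mm of the nest point), and the crank is at rest (all of step 2 and angle between the z axis of crank and the z axis of collar, either way round below 0.2 rad and distance between tube_mid and nest below 0.018 m and linear speed of crank below 0.02 m/s); the robot touches nothing.
It fails at once if the tube is crushed: the jaw presses on it with more than 500 N (contact force between jaw and torch_tube above 500 N).
It fails at once if a bystander is moved by more than 30 mm (distance of any of black_head_a, black_head_b, glue, battery from where it was at the start of the episode above 0.03 m).
It also fails if it takes over 72 s, if anything falls off the work surface, if the arm or the gripper's body presses on something with over 40 N, if the wrist force passes 120 N, or if a joint passes its speed limit or range.

## Working session

There is one attempt and no reset: what is moved stays moved. The work goes in short steps, each a Python script; the robot and the scene stay as the last script left them, time stands still between calls to the robot, and variables do not carry over. Pictures are saved under pics/ and viewed, at most 10 in all, crops included, and the job is handed in when it is done.

```bash
mkdir -p pics; cat > h.py <<'E'
import numpy as np, cv2
from scipy.spatial.transform import Rotation as R
from workcell import arm
def save(n,img): cv2.imwrite('pics/'+n+'.png',cv2.cvtColor(img,cv2.COLOR_RGB2BGR))
def tool():
    T=np.eye(4);T[:3,:3]=R.from_rotvec(arm.read_orientation()).as_matrix();T[:3,3]=arm.read_tcp_pos();return T
def cam2world(name,T=None):
    i=arm.camera_info(name)
    return (T@np.array(i['hand_eye'])) if name=='wrist' else np.linalg.inv(np.array(i['world_to_cam']))
def slopes(name,uv):
    i=arm.camera_info(name); f=240/np.tan(np.radians(i['fov_y'])/2)
    K=np.array([[f,0,i['cx']],[0,f,i['cy']],[0,0,1.]])
    # k1 model
    return cv2.undistortPoints(np.array(uv,float).reshape(-1,1,2),K,np.array([i['k1'],0,0,0.])).reshape(-1,2)
def pts(name,uv,depth,T=None):
    s=slopes(name,uv);uv=np.array(uv).reshape(-1,2).astype(int);d=depth[uv[:,1],uv[:,0]][:,None]
    P=np.c_[s[:,0:1]*d,-s[:,1:2]*d,-d];C=cam2world(name,T)
    return P@C[:3,:3].T+C[:3,3]
def plane(name,uv,z,T=None):
    s=slopes(name,uv);C=cam2world(name,T);D=np.c_[s[:,0],-s[:,1],-np.ones(len(s))]@C[:3,:3].T
    return C[:3,3]+D*((z-C[2,3])/D[:,2])[:,None]
E
python3 - <<'E'
from h import *
for n in ['scene','top']:
    p,d=arm.capture(n);save(n,p);np.save(n,d);np.save(n+'_p',p)
    i=arm.camera_info(n);print(n,{k:v for k,v in i.items() if k!='world_to_cam'},cam2world(n).round(2).tolist(),(d>0).mean())
i=arm.camera_info('wrist');print(i,arm.grip_depth,arm.read_tcp_pos(),arm.read_orientation())
E
```

```text
scene {'fov_y': 51.30018572039683, 'cx': 320.896152897078, 'cy': 233.01888348709997, 'k1': 0.039742599177727836} [[0.9, 0.15, -0.4, 139.84], [-0.43, 0.35, -0.84, -1089.66], [0.01, 0.93, 0.38, 547.94], [0.0, 0.0, 0.0, 1.0]] 0.9961100260416667
top {'fov_y': 50.96582082525254, 'cx': 319.3954118778461, 'cy': 242.90880929295383, 'k1': -0.0387800276571551} [[0.03, 1.0, -0.08, 462.47], [-1.0, 0.03, 0.0, -286.32], [0.0, 0.08, 1.0, 1385.29], [0.0, 0.0, 0.0, 1.0]] 0.9961100260416667
{'fov_y': 66.36905626195922, 'cx': 316.3211197673016, 'cy': 242.38876511079627, 'k1': -0.04666240276018189, 'hand_eye': array([[-6.32886369e-06,  9.61957777e-01,  2.73198161e-01,
         6.94752588e+01],
       [ 9.99999987e-01, -3.75426614e-05,  1.55357264e-04,
        -8.35466656e-02],
       [ 1.59703714e-04,  2.73198158e-01, -9.61957765e-01,
        -1.43384420e+02],
       [ 0.00000000e+00,  0.00000000e+00,  0.00000000e+00,
         1.00000000e+00]])} -18.700000000000003 [242.04315609 575.91418045 230.80550574] [-6.20767222e-01 -3.07951529e+00  1.54974646e-03]
```

View pics/scene.png

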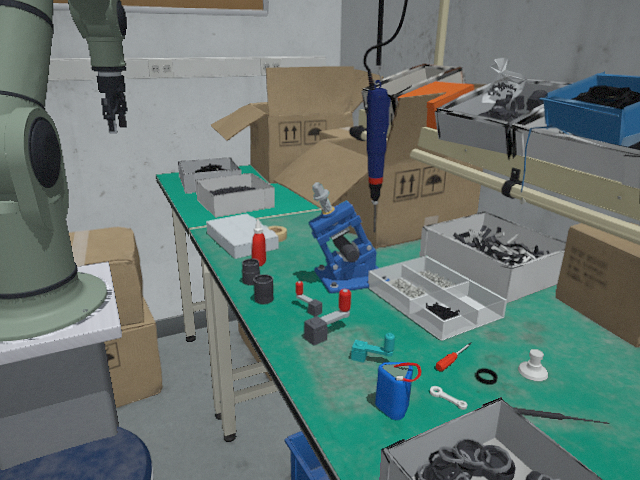

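View pics/top.png

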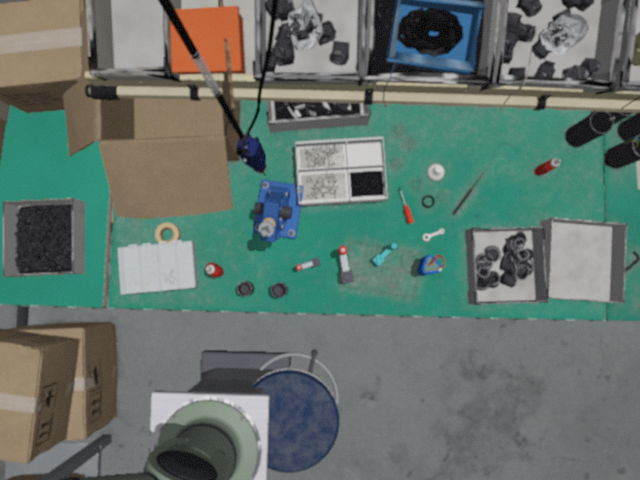

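The pictures show the target crank (larger, red knob) at top-view (345,265). Its hub is at (345,278) and its knob at (343,251). The vise is at (275,212), with the screw's square near (266,227). The look-alikes are at (307,265) and (385,254), and a driver hangs at (250,152).

```bash
python3 - <<'E'
from h import *
p,d=np.load('top_p.npy'),np.load('top.npy')
def show(n,uv): print(n,pts('top',uv,d).round(0).tolist())
show('crank hub,knob',[(345,278),(343,249),(344,264)])
show('vise',[(266,227),(268,232),(272,212),(285,212),(255,235),(290,190)])
show('others',[(307,265),(385,254),(212,270),(245,289),(278,291),(430,265),(250,152),(160,270)])
h=cv2.cvtColor(p,cv2.COLOR_RGB2HSV)
m=cv2.inRange(h,(105,120,50),(125,255,255));n,l,st,c=cv2.connectedComponentsWithStats(m)
for i in range(1,n):
    if st[i,4]>40: print('blue',st[i],c[i])
# vise point cloud by height
v,u=np.mgrid[165:260,235:310];uv=np.c_[u.ravel(),v.ravel()];P=pts('top',uv,d)
for z0 in range(0,320,30):
    s=P[(P[:,2]>z0+8)&(P[:,2]<z0+38)]
    if len(s): print(z0,len(s),s.min(0).round(),s.max(0).round(),s.mean(0).round())
s,ds=np.load('scene_p.npy'),np.load('scene.npy')
print(pts('scene',[(320,188),(322,200),(324,208),(330,215),(377,100),(375,200),(375,230)],ds).round())
save('c1',cv2.resize(np.hstack([s[170:310,270:400],p[170:310,230:360]]),None,fx=3,fy=3,interpolation=cv2.INTER_CUBIC))
E
```

```text
crank hub,knob [[472.0, -357.0, 43.0], [547.0, -348.0, 82.0], [510.0, -354.0, 35.0]]
vise [[582.0, -164.0, 242.0], [571.0, -168.0, 239.0], [625.0, -170.0, 181.0], [638.0, -195.0, 93.0], [584.0, -109.0, 4.0], [462.0, -286.0, 1385.0]]
others [[505.0, -255.0, 29.0], [540.0, -464.0, 31.0], [483.0, -13.0, 96.0], [435.0, -87.0, 9.0], [432.0, -177.0, 7.0], [512.0, -577.0, 69.0], [709.0, -147.0, 425.0], [480.0, 139.0, 37.0]]
blue [399   0  84  70 743] [452.00672948  20.04979812]
blue [443  35  21  20  43] [454.30232558  45.41860465]
blue [398  40  36  18  62] [415.72580645  49.87096774]
blue [408  62  21   7  49] [417.79591837  65.06122449]
blue [443  67  30   8  72] [456.83333333  70.70833333]
blue [241 135  24  27 279] [253.62007168 147.81362007]
blue [ 255  180   46   62 1556] [278.6844473  207.76542416]
blue [418 256  20  19 150] [424.19333333 266.34      ]
blue [303 402   9  15  65] [307.12307692 410.15384615]
0 1350 [ 521. -258.    8.] [783. -50.  38.] [ 675. -191.   14.]
30 138 [ 598. -256.   38.] [ 774. -175.   68.] [ 669. -207.   51.]
60 396 [ 600. -211.   68.] [ 712. -112.   98.] [ 661. -171.   88.]
90 92 [ 565. -201.   98.] [ 736. -119.  127.] [ 656. -173.  114.]
120 183 [ 557. -194.  128.] [ 678. -140.  158.] [ 610. -170.  149.]
150 393 [ 564. -194.  158.] [ 667. -145.  188.] [ 625. -169.  177.]
180 102 [ 567. -185.  188.] [ 721. -144.  218.] [ 617. -166.  200.]
210 168 [ 564. -178.  218.] [ 730. -127.  248.] [ 604. -159.  229.]
240 22 [ 707. -157.  249.] [ 724. -133.  274.] [ 712. -146.  261.]
270 18 [ 702. -159.  294.] [ 711. -122.  307.] [ 706. -142.  302.]
300 37 [ 701. -158.  310.] [ 709. -125.  338.] [ 704. -145.  323.]
[[ 578. -163.  231.]
 [ 579. -170.  206.]
 [ 588. -164.  185.]
 [ 594. -180.  173.]
 [ 711. -159.  407.]
 [ 730. -143.  178.]
 [ 788.  -57.   61.]]
```

View pics/c1.png

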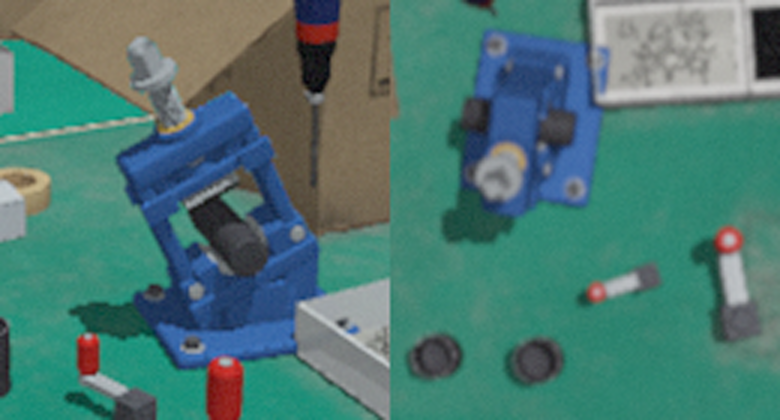

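The crop shows the vise foot with only a small yaw, and the screw's square with its collar above the crown. Next I'll get the foot's yaw and look down the axis with the wrist camera.

```bash
cat >> h.py <<'E'
def axes(yaw,roll=0,tilt=25):
    """vise-tilted frame: z up the axis, yaw of vise, roll about the axis (deg)"""
    return R.from_euler('z',yaw,degrees=True)*R.from_euler('y',-tilt,degrees=True)*R.from_euler('z',roll,degrees=True)
FLIP=R.from_matrix(np.diag([-1.,1,-1]))   # tool with x = -frame x, z = -frame z
def ori(Rf): return (Rf*FLIP).as_rotvec()
E
python3 - <<'E'
from h import *
q=plane('top',[(261.7,180.7),(300,185),(296,238.3)],12);print(q.round(1))
e=q[1]-q[2];g=q[0]-q[1];yaw1=np.degrees(np.arctan2(e[1],e[0]));yaw2=np.degrees(np.arctan2(g[1],g[0]))-90
print(yaw1,yaw2,np.linalg.norm(e),np.linalg.norm(g))
yaw=(yaw1+yaw2)/2
A=axes(yaw);top=np.array([580,-163,240.])
pos=top+A.apply([0,0,60]); o=ori(A)
print(arm.ik(pos,o))
try:
    arm.goto([430,150,430],ori(axes(0,0,0)))
    arm.goto(pos+A.apply([0,0,60]),o); arm.move_l(pos)
except arm.IKError as ex: print('ik',ex)
T=tool();p,d=arm.capture('wrist');save('w1',p);np.savez('w1',p=p,d=d,T=T)
print(arm.read_time(),arm.read_joint_positions(),T.round(2).tolist(),yaw)
E
```

```text
[[ 734.6 -122.5   12. ]
 [ 725.3 -228.7   12. ]
 [ 577.5 -222.1   12. ]]
-2.5487215563144043 -4.984945552191945 148.03320214236126 106.57294971562035
[-0.17270054  0.20258947  0.45679692  2.0305086  -0.34433769  0.52185397
  2.02587669]
3.8 [-0.25692562  0.21035257  0.55889997  2.03301322 -0.39570447  0.52980888
  2.07561718] [[-0.9, 0.07, 0.42, 554.76], [0.06, 1.0, -0.03, -161.2], [-0.42, -0.0, -0.91, 294.74], [0.0, 0.0, 0.0, 1.0]] -3.766833554253175
```

View pics/w1.png

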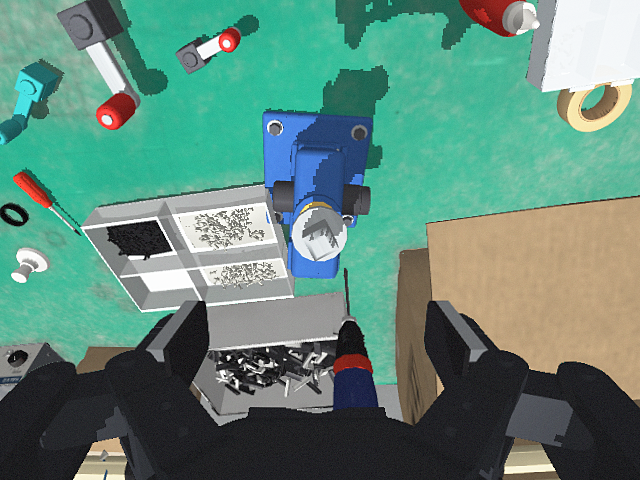

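The wrist view shows the collar as a light disc at about (320,233), with the square's end face near (322,243). I'll zoom in and use depth.

```bash
python3 - <<'E'
from h import *
z=np.load('w1.npz');p,d,T=z['p'],z['d'],z['T']
save('w1c',cv2.resize(p[170:290,250:400],None,fx=5,fy=5,interpolation=cv2.INTER_CUBIC))
v,u=np.mgrid[200:270,285:355];uv=np.c_[u.ravel(),v.ravel()];P=pts('wrist',uv,d,T)
yaw=-3.77;A=axes(yaw);Q=A.inv().apply(P-np.array([580,-163,240.]))
hist,e=np.histogram(Q[:,2],np.arange(-50,30,1));print([(int(a),int(b)) for a,b in zip(e,hist) if b>10])
zt=np.percentile(Q[:,2],99.5);print('top',zt)
tm=(Q[:,2]>zt-1.5)
print('end',tm.sum(),uv[tm].mean(0),Q[tm].mean(0))
c=cv2.minAreaRect(uv[tm].astype(np.float32));print(c)
c=cv2.minAreaRect((Q[tm][:,:2]).astype(np.float32));print(c)
sq=(Q[:,2]>zt-18)
c=cv2.minAreaRect((Q[sq][:,:2]).astype(np.float32));print('sq',c)
for col in (-26,):
    k=abs(Q[:,2]-(zt+col))<2;print('collar',k.sum(),Q[k].mean(0),cv2.minEnclosingCircle(Q[k][:,:2].astype(np.float32)))
    # plane normal
    q=P[k];n=np.linalg.svd(q-q.mean(0))[2][2];print('normal',n*np.sign(n[2]))
E
```

```text
[(-27, 13), (-26, 11), (-25, 12), (-24, 23), (-23, 225), (-22, 679), (-21, 457), (-20, 51), (-17, 13), (-16, 15), (-15, 11), (-13, 13), (-11, 13), (-10, 15), (-9, 13), (-8, 11), (-7, 11), (-6, 12), (-5, 13), (-4, 18), (-3, 21), (-2, 36), (-1, 90), (0, 89), (1, 76), (2, 71), (3, 85), (4, 181), (5, 87)]
top 6.10360277348199
end 192 [320.48958333 244.53645833] [-16.74172428   1.94620937  26.8656099 ]
((316.6768798828125, 233.18460083007812), (56.83335876464844, 69.98922729492188), 15.255118370056152)
((-36.2147216796875, -1.2591047286987305), (64.23988342285156, 11.852417945861816), 7.851180553436279)
sq ((-33.95326232910156, -2.708211898803711), (67.1587142944336, 19.831764221191406), 11.6478271484375)
collar 1147 [-13.16538533   0.3365113  -20.99439484] ((-10.148783683776855, 1.9019131660461426), 17.827329635620117)
normal [-0.41974309  0.04227153  0.90665807]
```

View pics/w1c.png

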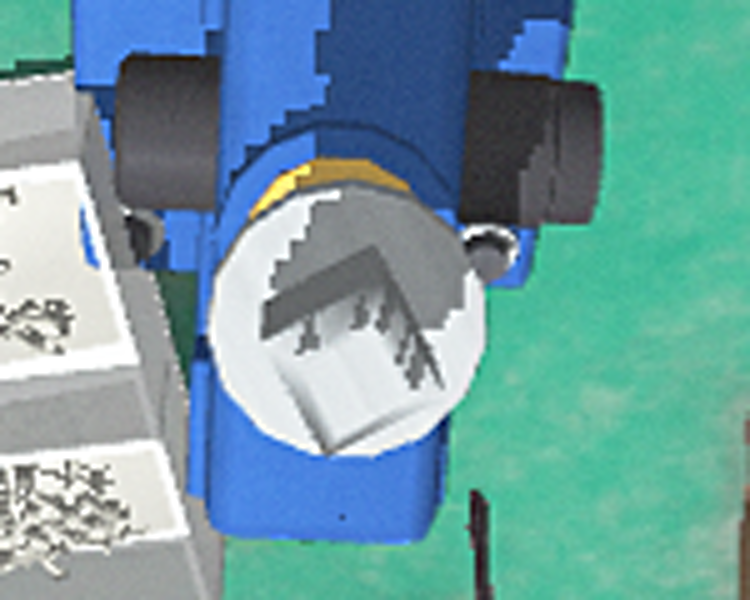

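The crop shows the collar disc and the square turned about 30° in the picture. Its upper corner is at crop (372,248), with foot edges running to (265,308) and (440,385).

```bash
python3 - <<'E'
from h import *
z=np.load('w1.npz');p,d,T=z['p'],z['d'],z['T']
v,u=np.mgrid[195:275,280:360];uv=np.c_[u.ravel(),v.ravel()]
uv=uv[d[uv[:,1],uv[:,0]]>0];P=pts('wrist',uv,d,T);O=np.array([580,-163,240.])
A=axes(-5);Q=A.inv().apply(P-O)
k=(abs(Q[:,2]+21.5)<3)&(np.hypot(Q[:,0]+10,Q[:,1]-1.9)<22)
q=P[k]
for _ in range(3):
    n=np.linalg.svd(q-q.mean(0),full_matrices=False)[2][2];n*=np.sign(n[2]);q=q[abs((q-q.mean(0))@n)<1.2]
print('normal',n,'yaw',np.degrees(np.arctan2(-n[1],-n[0])),'tilt',np.degrees(np.arccos(n[2])),len(q))
Qc=A.inv().apply(q-O);(c,r)=cv2.minEnclosingCircle(Qc[:,:2].astype(np.float32));cz=np.median(Qc[:,2]);print('collar',c,r,cz,O+A.apply([*c,cz]))
near=(np.hypot(Q[:,0]-c[0],Q[:,1]-c[1])<14)
for lo,hi in((3,18),(3,40),(10,18),(23.5,30)):
    s=Q[near&(Q[:,2]>cz+lo)&(Q[:,2]<cz+hi)];print(lo,hi,len(s),s.mean(0).round(2),cv2.minAreaRect(s[:,:2].astype(np.float32)))
cr=np.array([(265,308),(372,248),(440,385)])/5.+[250,170]
s=slopes('wrist',cr);C=cam2world('wrist',T);D=np.c_[s[:,0],-s[:,1],-np.ones(3)]@C[:3,:3].T
o=A.inv().apply(C[:3,3]-O);D=A.inv().apply(D);F=o+D*((cz-o[2])/D[:,2])[:,None];print(F.round(2))
for a,b in((0,1),(1,2)): e=F[b]-F[a];print(np.linalg.norm(e),np.degrees(np.arctan2(e[1],e[0]))%90)
# crank from the same view: red knob and dark hub
h=cv2.cvtColor(p,cv2.COLOR_RGB2HSV);w=np.s_[90:135,90:140];m=(cv2.inRange(h,(0,150,80),(8,255,255))|cv2.inRange(h,(172,150,80),(180,255,255)))
m2=np.zeros_like(m);m2[w]=m[w];vv,uu=np.nonzero(m2&(d>0));K=pts('wrist',np.c_[uu,vv],d,T);t=K[K[:,2]>np.percentile(K[:,2],95)-3];print('knob top',t.mean(0),len(t))
H=pts('wrist',[(90,22),(82,20),(97,25)],d,T);print(H)
E
```

```text
normal [-0.42103776  0.05170429  0.90556826] yaw -7.000985919547568 tilt 25.100072944393222 1300
collar (-10.168256759643555, 2.0363669395446777) 17.939311981201172 -21.231781556130645 [ 579.93577269 -160.95023531  216.46018005]
3 18 184 [-16.42   0.48 -10.31] ((-15.711977005004883, 3.28792667388916), (22.196046829223633, 11.149075508117676), 76.10287475585938)
3 40 930 [-12.45   1.8   -0.07] ((-10.325363159179688, 2.028885841369629), (16.394424438476562, 16.21833038330078), 28.977611541748047)
10 18 105 [-16.42   0.34  -7.1 ] ((-15.803360939025879, 3.3161888122558594), (21.84613037109375, 10.969514846801758), 75.68727111816406)
23.5 30 413 [-10.7    2.18   4.3 ] ((-10.543106079101562, 2.0897459983825684), (12.75164794921875, 12.722707748413086), 29.309852600097656)
[[-11.95  -8.33 -21.23]
 [-19.94   5.   -21.23]
 [ -2.19  14.17 -21.23]]
15.541977360593686 30.94887568348551
19.988705351964835 27.319868756487608
knob top [ 544.42290014 -346.2601234    80.49852703] 323
[[ 474.31078662 -351.88781881   40.56863885]
 [ 472.00576788 -357.83594412   41.33371933]
 [ 477.37728482 -347.47795059   39.1348012 ]]
```

```bash
cat >> h.py <<'E'
YAW,ROLL=-6.0,29.9
COL=np.array([579.9,-161.0,216.5])
AX=axes(YAW)
UP=np.diag([1.,-1,-1])
FL={-1:FLIP,1:R.from_matrix(UP)}   # tool x = s * frame x
E
python3 - <<'E'
from h import *
for s in(-1,1):
  for k in range(4):
    r=(ROLL+90*k+180)%360-180
    o=(axes(YAW,r)*FL[s]).as_rotvec();q=[arm.ik(COL+AX.apply([0,0,h]),o) for h in(6,60)]
    print(s,round(r),[None if x is None else np.round(x,2).tolist() for x in q])
y=4.0
arm.move_l(arm.read_tcp_pos()+AX.apply([0,0,70]))
arm.goto([480,-352,300],(axes(y,0,0)*FL[-1]).as_rotvec())
arm.move_l([480,-352,140])
T=tool();p,d=arm.capture('wrist');save('w2',p);np.savez('w2',p=p,d=d,T=T);print(arm.read_joint_positions(),arm.read_time())
E
```

```text
-1 30 [[0.05, 0.33, 0.17, 2.06, -0.3, 0.34, 2.46], [-0.17, 0.23, 0.43, 2.07, -0.35, 0.45, 2.51]]
-1 120 [[-0.54, 0.52, 1.02, 2.08, -1.13, 0.59, -1.49], [-0.71, 0.49, 1.25, 2.08, -1.03, 0.69, -1.57]]
-1 -150 [[-0.55, 0.53, 1.02, 2.08, -1.13, 0.59, 0.08], [-0.67, 0.43, 1.16, 2.08, -0.94, 0.63, -0.08]]
-1 -60 [[-0.3, 0.38, 0.63, 2.08, -0.77, 0.41, 1.33], [-0.44, 0.28, 0.78, 2.08, -0.6, 0.49, 1.17]]
1 30 [[-0.55, 0.53, 1.02, 2.08, -1.13, 0.59, 0.08], [-0.67, 0.43, 1.16, 2.08, -0.94, 0.63, -0.08]]
1 120 [[-0.3, 0.38, 0.63, 2.08, -0.77, 0.41, 1.33], [-0.44, 0.28, 0.78, 2.08, -0.6, 0.49, 1.17]]
1 -150 [[0.05, 0.33, 0.17, 2.06, -0.3, 0.34, 2.46], [-0.17, 0.23, 0.43, 2.07, -0.35, 0.45, 2.51]]
1 -60 [[-0.54, 0.52, 1.02, 2.08, -1.13, 0.59, -1.49], [-0.71, 0.49, 1.25, 2.08, -1.03, 0.69, -1.57]]
[ 0.23940461  0.62743725  0.43221944  1.77835573 -0.34651408  0.81016255
  2.48119113] 6.525
```

View pics/w2.png

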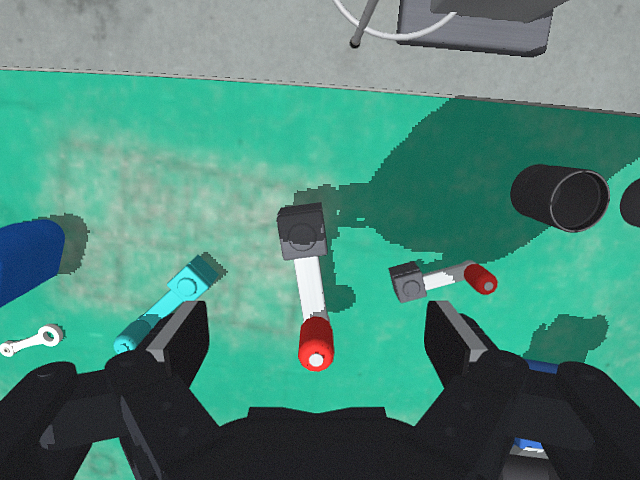

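The close view shows the crank's hub at (302,235), the arm running down to the knob at (316,345), the small look-alike on the right and the turquoise one on the left. I'll measure the hub's top face by depth, then grip with tool x along the arm, which leaves better range on the last joint.

```bash
python3 - <<'E'
from h import *
z=np.load('w2.npz');p,d,T=z['p'],z['d'],z['T']
v,u=np.mgrid[195:375,265:340];uv=np.c_[u.ravel(),v.ravel()];uv=uv[d[uv[:,1],uv[:,0]]>0];P=pts('wrist',uv,d,T)
sat=cv2.cvtColor(p,cv2.COLOR_RGB2HSV)[uv[:,1],uv[:,0]]
k=(P[:,2]>35)&(P[:,2]<42)&(sat[:,2]<120)&(uv[:,1]<262)
print(np.percentile(P[k][:,2],[5,50,95]));r=cv2.minAreaRect(P[k][:,:2].astype(np.float32));print('hub',k.sum(),r)
t=P[P[:,2]>78];c,rad=cv2.minEnclosingCircle(t[:,:2].astype(np.float32));print('knob',c,rad,t.mean(0))
h=np.array(r[0]);e=np.array(c)-h;print('d',np.linalg.norm(e),'yaw',np.degrees(np.arctan2(e[1],e[0])))
E
```

```text
[37.17793109 39.06467391 41.73680063]
hub 1311 ((477.9894714355469, -362.3798522949219), (34.16420364379883, 32.12288284301758), 11.98653507232666)
knob (544.6761474609375, -348.05828857421875) 11.518415451049805 [ 543.8078257  -348.06519901   80.62982417]
d 68.20718398175934 yaw 12.120681209383312
```

```bash
python3 - <<'E'
from h import *
o=(axes(12.05,0,0)*FL[1]).as_rotvec();c=np.array([476.8,-362.5,0])
arm.goto(c+[0,0,150],o);arm.move_l(c+[0,0,40]);arm.move_l(c+[0,0,6],80)
arm.grab(70);print('w',arm.read_grip_width(),arm.read_gripper_force())
arm.move_l(c+[0,0,200],200)
print(arm.read_joint_positions(),arm.read_wrist_force())
T=tool();p,d=arm.capture('wrist');save('w3',p);np.savez('w3',p=p,d=d,T=T);print(arm.read_time())
# knob top in tool frame
h=cv2.cvtColor(p,cv2.COLOR_RGB2HSV);m=(cv2.inRange(h,(0,130,60),(8,255,255))|cv2.inRange(h,(172,130,60),(180,255,255)))
v,u=np.nonzero((d>0)&(d<400));P=pts('wrist',np.c_[u,v],d,T);Q=(P-T[:3,3])@T[:3,:3]
k=(abs(Q[:,0]-70)<25)&(abs(Q[:,1])<25)&(Q[:,2]<-40);zt=np.percentile(Q[k][:,2],5);print(k.sum(),'ztop',zt)
t=Q[k&(Q[:,2]<zt+3)];print(len(t),cv2.minEnclosingCircle(t[:,:2].astype(np.float32)),t.mean(0))
E
```

```text
w 0.3673712940199726 69.95619434863329
[-0.14039174  0.90121407  1.23824308  1.73995338 -0.91525496  1.20712574
 -0.0029937 ] [-0.05918099 -0.25661451 -4.05567314]
11.8583
11730 ztop -75.86165667537549
9609 ((70.09768676757812, -0.19446471333503723), 10.793630599975586) [ 70.32144208  -0.1478004  -74.41952418]
```

View pics/w3.png

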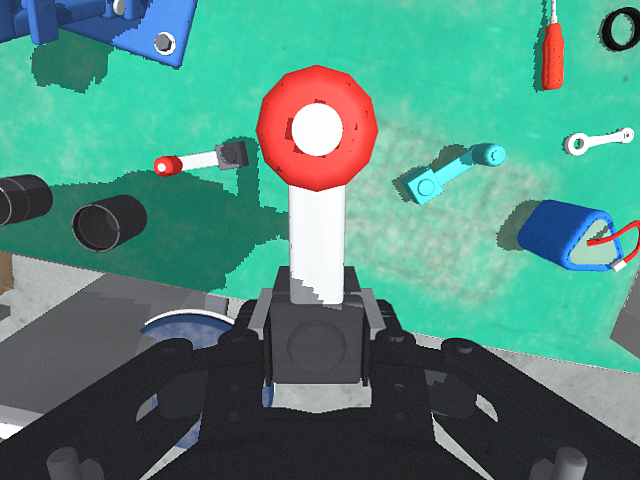

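The crank is held square and centred: the knob is 70.1 mm along tool x and -0.2 mm off line. Next comes the axial approach to the square, with force monitoring.

```bash
python3 - <<'E'
from h import *
o=(axes(YAW,ROLL)*FL[1]).as_rotvec()
P=lambda h,dx=0,dy=0: COL+AX.apply([dx,dy,h])
arm.move_l(arm.read_tcp_pos()+np.array([0,0,120]),200)
arm.goto(P(110),o);arm.move_l(P(45),100);arm.wait(.3)
f0=np.array(arm.read_wrist_force());m0=np.array(arm.read_ft_torque());print(arm.read_joint_positions(),f0,m0)
L=[]
for h in np.arange(40,4.9,-2.5):
    arm.move_l(P(h),60)
    f=AX.inv().apply(np.array(arm.read_wrist_force())-f0);m=AX.inv().apply(np.array(arm.read_ft_torque())-m0)
    print(h,f.round(1),m.round(2),AX.inv().apply(arm.read_tcp_pos()-COL).round(2))
    if np.linalg.norm(f)>25: print('stop');break
print(arm.read_time())
E
```

```text
[-6.50732411e-01  4.76027237e-01  1.15306801e+00  2.08517005e+00
 -1.02599793e+00  6.42197463e-01 -1.08242970e-03] [ 0.11255401  0.15813767 -1.83447217] [0.06760083 0.7884487  0.0528792 ]
40.0 [-1.3 -0.1 -0.3] [-0.05  0.    0.01] [-0.14  0.06 39.83]
37.5 [-0.9 -0.7 -1.3] [-0.02 -0.06 -0.06] [-5.000e-02 -3.000e-02  3.742e+01]
35.0 [-0.2 -0.  -1. ] [ 0.03  0.02 -0.05] [-6.000e-02 -1.000e-02  3.489e+01]
32.5 [-1.   0.6 -1. ] [-0.04  0.01 -0.08] [-7.000e-02  1.000e-02  3.238e+01]
30.0 [-0.   0.1 -1.5] [-0.01 -0.03  0.01] [-0.09 -0.   29.87]
27.5 [-1.5  0.6 -0.5] [-0.02 -0.05 -0.14] [-8.00e-02 -2.00e-02  2.74e+01]
25.0 [-0.1 -0.  -0.4] [ 0.02 -0.02 -0.04] [-0.08 -0.   24.89]
22.5 [-0.7 -0.1 -1.1] [-0.01 -0.01 -0.08] [-7.00e-02 -2.00e-02  2.24e+01]
20.0 [-1.2 -0.1 -0.9] [-0.01 -0.09 -0.07] [-0.05  0.   19.88]
17.5 [-1.1 -0.1 -0. ] [-0.02 -0.03  0.02] [-0.07 -0.03 17.39]
15.0 [-0.6  0.4 -1.1] [ 0.02 -0.08 -0.08] [-0.05  0.   14.89]
12.5 [-0.7  0.4 -0.9] [-0.02 -0.01 -0.04] [-0.07 -0.02 12.39]
10.0 [-0.4 -1.5 -1.5] [-0.06 -0.05 -0.06] [-0.05 -0.01  9.89]
7.5 [-0.1  0.9  0. ] [-0.03 -0.07 -0.06] [-0.06  0.    7.39]
5.0 [-2.6  0.1  9.6] [-0.04  0.17 -0.05] [ 0.2  -0.29  5.23]
18.5
```

The socket slid down without resistance and met the collar at h≈5.5 mm, so the crank is seated. I'll release it, back off along the axis, check where the knob is, and check the reach round the circle.

```bash
python3 - <<'E'
from h import *
arm.wait(.3);print(AX.inv().apply(np.array(arm.read_wrist_force())).round(1));arm.ungrasp()
P=lambda h,dx=0,dy=0: COL+AX.apply([dx,dy,h])
arm.move_l(P(15),60);arm.move_l(P(110),150)
T=tool();p,d=arm.capture('wrist');save('w4',p);np.savez('w4',p=p,d=d,T=T);print(arm.read_time())
v,u=np.nonzero((d>0)&(d<450));Q=AX.inv().apply(pts('wrist',np.c_[u,v],d,T)-COL)
e=np.array([np.cos(np.radians(ROLL)),np.sin(np.radians(ROLL))])*70
k=np.hypot(*(Q[:,:2]-e).T)<25
k&=(Q[:,2]>60)&(Q[:,2]<95);t=Q[k];zt=np.percentile(t[:,2],95);t=t[t[:,2]>zt-3]
c,r=cv2.minEnclosingCircle(t[:,:2].astype(np.float32));print('knob',zt,c,r,np.hypot(*c),np.degrees(np.arctan2(c[1],c[0])))
k=(np.hypot(Q[:,0],Q[:,1])<25)&(Q[:,2]>30)&(Q[:,2]<48);print('hubtop',k.sum(),np.median(Q[k],0),cv2.minAreaRect(Q[k][:,:2].astype(np.float32)))
for roll in(0,30,60,90,-30):
  o=(axes(YAW,roll)*FL[1]).as_rotvec();b=0;js=[]
  for z in(43,13):
   for th in range(0,360,30):
    q=arm.ik(P(z,70*np.cos(np.radians(th)),70*np.sin(np.radians(th))),o)
    if q is None:b+=1
    else: js.append(q)
  js=np.array(js);print(roll,'fail',b,js.min(0).round(2),js.max(0).round(2))
E
```

```text
[-3.1  0.6  9.2]
20.525
knob 81.07367720502367 (60.240177154541016, 35.50920867919922) 10.865930557250977 69.92698223599673 30.517672708988822
hubtop 2949 [ 3.47001135  2.85857909 37.81502611] ((3.882415771484375, 2.767213821411133), (40.436981201171875, 31.89292335510254), 30.632593154907227)
0 fail 0 [-0.88  0.44  0.98  1.91 -1.24  0.48 -0.61] [-0.38  0.63  1.31  2.26 -1.05  0.81 -0.22]
30 fail 0 [-0.84  0.36  0.86  1.9  -1.17  0.42 -0.2 ] [-0.29  0.55  1.18  2.26 -0.91  0.71  0.22]
60 fail 0 [-0.77  0.3   0.71  1.9  -1.04  0.35  0.2 ] [-0.2   0.48  1.06  2.25 -0.78  0.64  0.64]
90 fail 0 [-0.7   0.27  0.6   1.9  -0.93  0.3   0.6 ] [-0.15  0.45  0.93  2.25 -0.66  0.6   1.07]
-30 fail 0 [-0.9   0.44  1.02  1.91 -1.26  0.46 -1.08] [-0.41  0.72  1.39  2.26 -1.1   0.92 -0.72]
```

Seated: hub top at 37.8 mm, knob at 30.5°, radius 69.9 mm. Now I'll grip the knob and wind the first 1.2 turns while logging the tangential force.

```bash
cat > wind.py <<'E'
from h import *
import json
TH0,H0=30.5,43.0
def pos(turned,bias=0.5):
    a=np.radians(TH0-turned);return COL+AX.apply([70*np.cos(a),70*np.sin(a),H0-bias-12*turned/360])
def read(turned,f0,n=4):
    a=np.radians(TH0-turned);F=[]
    for _ in range(n): arm.wait(.02);F.append(arm.read_wrist_force())
    f=AX.inv().apply(np.mean(F,0)-f0)
    return np.array([f@[-np.sin(a),np.cos(a),0], f@[np.cos(a),np.sin(a),0], f[2]])  # opposing, radial, axial
def wind(t0,t1,step,f0,stop,hard=9,speed=120):
    t=t0;log=[]
    while t<t1-1e-6:
        t=min(t+step,t1);arm.move_l(pos(t),speed);r=read(t,f0);log.append((t,*r))
        if r[0]>hard: print('hard');break
        if len(log)>1 and (log[-1][1]+log[-2][1])/2>stop: print('stop');break
    for l in log: print(np.round(l,1).tolist())
    return t
E
python3 - <<'E'
from wind import *
p=pos(0,0)
o=(axes(YAW,30)*FL[1]).as_rotvec()
arm.move_l(p+AX.apply([0,0,65]),150);arm.move_l(p,100);arm.wait(.3)
f0=np.mean([arm.read_wrist_force() for _ in range(3)],0)
arm.grab(40);arm.wait(.2);print('grip',arm.read_grip_width(),read(0,f0))
t=wind(0,432,18,f0,6)
json.dump({'t':t,'f0':list(f0)},open('st.json','w'));print(t,arm.read_time())
E
```

```text
grip 0.26731436486277904 [0.03260692 0.20349656 0.70966439]
[18.0, -0.3, 1.8, 4.9]
[36.0, -0.8, 2.3, 6.7]
[54.0, -0.4, 2.2, 8.4]
[72.0, -0.6, 2.8, 9.4]
[90.0, -1.1, 3.3, 10.3]
[108.0, -0.6, 3.5, 10.8]
[126.0, -0.2, 4.5, 10.7]
[144.0, -1.2, 5.6, 9.8]
[162.0, -1.1, 6.3, 9.5]
[180.0, -1.1, 6.4, 9.2]
[198.0, -0.8, 4.9, 9.2]
[216.0, -0.3, 3.9, 8.1]
[234.0, -0.4, 2.9, 6.9]
[252.0, -0.5, 1.4, 6.6]
[270.0, -0.5, 0.5, 5.4]
[288.0, 0.4, 1.1, 5.7]
[306.0, 0.1, 3.0, 6.4]
[324.0, -0.2, 4.3, 7.3]
[342.0, -0.3, 5.5, 7.5]
[360.0, -0.2, 5.8, 7.8]
[378.0, 0.3, 5.6, 7.6]
[396.0, -0.3, 5.6, 8.1]
[414.0, -0.6, 5.0, 8.3]
[432.0, -0.8, 4.6, 9.3]
432 32.7
```

The crank sinks with the screw (axial load is steady), so it is turning. Friction hides the tangential force once the arm has settled, so I'll also read it right as each step ends and see if that shows the 2 N.

```bash
cat >> wind.py <<'E'
def wind2(t,t1,step,f0,base=None,speed=90):
    hist=[]
    while t<t1-1e-6:
        t=min(t+step,t1);arm.move_l(pos(t),speed);i=read1(t,f0);s=read(t,f0,3);hist.append((i,s[0]))
        print(round(t),np.round([i,*s],1).tolist())
        if base is not None:
            d=np.mean(hist[-2:],0)-base
            if len(hist)>1 and (d[0]>2.2 or d[1]>1.6) or max(i,s[0])>7: print('STOP');break
    return t,np.mean(hist,0)
def read1(t,f0):
    a=np.radians(TH0-t);return AX.inv().apply(np.array(arm.read_wrist_force())-f0)@[-np.sin(a),np.cos(a),0]
E
python3 - <<'E'
from wind import *
s=json.load(open('st.json'));f0=np.array(s['f0'])
t,b=wind2(s['t'],504,12,f0);s.update(t=t,base=list(b));json.dump(s,open('st.json','w'));print(b,arm.read_time())
p,d=arm.capture('scene');save('s2',cv2.resize(p[170:310,270:400],None,fx=4,fy=4,interpolation=cv2.INTER_CUBIC))
E
```

```text
444 [-1.4, -0.4, 3.9, 10.2]
456 [-0.4, -0.6, 3.5, 10.3]
468 [-1.2, -1.0, 4.0, 10.4]
480 [-0.8, -0.7, 3.2, 9.7]
492 [-1.7, -1.2, 3.5, 9.0]
504 [-0.6, -0.9, 2.7, 8.0]
[-1.00685584 -0.82244772] 34.9
```

View pics/s2.png

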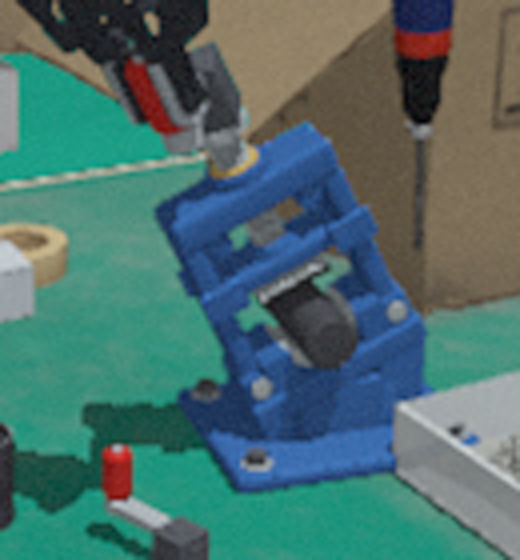

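The scene view shows the crank lowered and the pad now close above the tube (around (300,280)). I'll continue in small steps, comparing against the baseline recorded at the same angle in the first turn.

```bash
cat >> wind.py <<'E'
BT=np.arange(18,361,18);BV=[-.5,-.5,-.5,-.7,-.8,-.7,-.8,-1.1,-1.1,-1.0,-.7,-.5,-.4,-.4,-.2,.1,.1,-.1,-.2,-.1]
def wind3(t,t1,step,f0,thr=1.2,speed=90):
    hist=[]
    while t<t1-1e-6:
        t=min(t+step,t1);arm.move_l(pos(t),speed);i=read1(t,f0);s=read(t,f0,3)
        e=s[0]-np.interp(t%360,BT,BV,period=360);hist.append(e);print(round(t),np.round([i,*s,e],1).tolist())
        if np.mean(hist[-2:])>thr and len(hist)>1 or e>2.5: print('STOP');break
    return t
E
python3 - <<'E'
from wind import *
s=json.load(open('st.json'));f0=np.array(s['f0'])
t=wind3(s['t'],940,12,f0);s.update(t=t);json.dump(s,open('st.json','w'));print(arm.read_time())
E
```

```text
516 [-1.4, -1.3, 3.2, 7.6, -0.2]
528 [-1.3, -0.5, 3.6, 7.5, 0.5]
540 [-0.3, -0.6, 4.6, 8.1, 0.4]
552 [-0.3, -0.8, 4.7, 8.2, 0.0]
564 [-0.9, -0.8, 3.9, 7.1, -0.1]
576 [0.1, -0.6, 4.2, 7.7, -0.1]
588 [0.1, -0.2, 3.1, 7.3, 0.2]
600 [-0.1, 0.3, 2.9, 7.0, 0.7]
612 [-1.2, -0.7, 2.4, 7.5, -0.3]
624 [-0.2, -0.6, 2.6, 7.3, -0.4]
636 [0.6, -1.0, 3.1, 6.7, -0.9]
648 [-0.3, -0.1, 2.3, 6.4, -0.2]
660 [-0.1, -0.1, 2.8, 6.4, -0.2]
672 [-0.1, -0.3, 3.5, 6.7, -0.3]
684 [0.1, 0.1, 3.5, 6.7, 0.2]
696 [-0.8, 0.1, 4.6, 6.4, 0.3]
708 [0.4, -0.5, 4.6, 6.9, -0.3]
720 [-0.3, -0.2, 4.5, 6.6, -0.1]
732 [-0.2, -0.3, 4.8, 6.6, 0.1]
744 [-0.5, -0.6, 4.8, 6.8, -0.1]
756 [-0.5, -0.9, 4.0, 7.4, -0.4]
768 [-0.5, -0.5, 3.8, 7.5, 0.0]
780 [-1.5, -1.3, 3.7, 8.1, -0.7]
792 [-0.8, -1.4, 3.5, 8.7, -0.7]
804 [-0.0, -1.1, 2.7, 9.5, -0.3]
816 [-1.1, -1.1, 2.8, 9.7, -0.3]
828 [-1.4, -1.6, 2.9, 10.1, -0.9]
840 [-0.7, -1.1, 2.6, 9.9, -0.3]
852 [-0.6, -1.1, 3.0, 8.8, -0.2]
864 [-0.9, -1.6, 3.1, 8.3, -0.5]
876 [-0.4, -0.6, 3.5, 8.1, 0.5]
888 [-0.8, -0.3, 4.2, 7.8, 0.8]
900 [-1.4, -0.2, 4.4, 8.5, 0.8]
912 [-0.2, -0.2, 4.0, 9.2, 0.6]
924 [1.2, 0.7, 3.9, 8.4, 1.4]
936 [1.0, 0.5, 3.3, 8.5, 1.0]
940 [3.1, 2.9, 3.8, 8.4, 3.3]
STOP
48.45
```

The tangential force now rises clearly (+3.3 N at 940°). I'll re-read it at rest, then go on in 3° steps to see the slope.

```bash
python3 - <<'E'
from wind import *
s=json.load(open('st.json'));f0=np.array(s['f0']);t=s['t']
for _ in range(3): arm.wait(.2);print(read(t,f0,4).round(2))
for _ in range(2):
    t+=3;arm.move_l(pos(t),20);i=read1(t,f0);r=read(t,f0,4);print(t,round(i,2),r.round(2))
    if r[0]>5:break
s['t']=t;json.dump(s,open('st.json','w'));print(arm.read_time(),AX.inv().apply(arm.read_tcp_pos()-pos(t)).round(2))
p,d=arm.capture('scene');save('s3',cv2.resize(p[200:290,310:390],None,fx=6,fy=6,interpolation=cv2.INTER_CUBIC))
E
```

```text
[2.53 3.37 8.08]
[2.06 3.69 8.7 ]
[2.19 3.62 8.68]
943 3.66 [3.29 3.57 8.81]
946 3.05 [3.34 3.14 8.83]
50.05 [-0.92 -0.57  0.1 ]
```

View pics/s3.png

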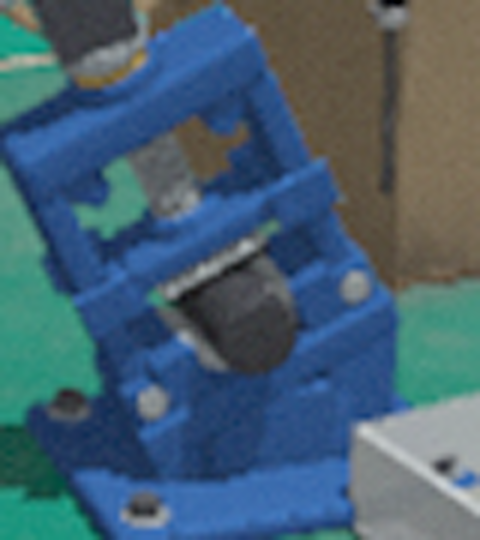

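The pad sits on the tube. The knob force is about 3.8 N above the free-running baseline, so a few more small steps should bring it to the suggested 4–5 N.

```bash
python3 - <<'E'
from wind import *
s=json.load(open('st.json'));f0=np.array(s['f0']);t=s['t']
for _ in range(5):
    t+=3;arm.move_l(pos(t),20);i=read1(t,f0);r=read(t,f0,4);print(t,round(i,2),r.round(2))
    if r[0]>4.1:break
s['t']=t;json.dump(s,open('st.json','w'))
arm.wait(.5);print(read(t,f0,4).round(2))
for b in (1,2): arm.move_l(pos(t-1.5*b),20);print('back',1.5*b,read(t,f0,4).round(2))
print(arm.read_time())
E
```

```text
949 4.11 [3.71 3.5  9.14]
952 4.67 [3.32 3.13 9.03]
955 4.54 [3.56 3.   9.39]
958 4.44 [3.63 2.97 9.51]
961 3.64 [4.2  2.87 9.81]
[3.9  3.2  9.58]
back 1.5 [1.87 2.97 8.76]
back 3.0 [1.09 3.17 8.71]
53.3
```

The slope is 0.06 N/°, which matches the 60 N/mm spring, so it isn't in the hard zone. Time to release, retreat along the axis and verify.

```bash
python3 - <<'E'
from wind import *
s=json.load(open('st.json'));t=s['t']
arm.ungrasp();p0=arm.read_tcp_pos();arm.move_l(p0+AX.apply([0,0,25]),80);arm.move_l(p0+AX.apply([0,0,80]),150);arm.wait(.3)
T=tool();p,d=arm.capture('wrist');print(arm.read_time())
v,u=np.nonzero((d>0)&(d<450));Q=AX.inv().apply(pts('wrist',np.c_[u,v],d,T)-COL);dz=-12*t/360
k=(Q[:,2]>dz+70)&(Q[:,2]<dz+92)&(np.hypot(Q[:,0],Q[:,1])<95)&(np.hypot(Q[:,0],Q[:,1])>45);q=Q[k];zt=np.percentile(q[:,2],95);q=q[q[:,2]>zt-3]
c,r=cv2.minEnclosingCircle(q[:,:2].astype(np.float32));print('knob',zt-dz,c,r,np.hypot(*c),(TH0-np.degrees(np.arctan2(c[1],c[0])))%360,t%360)
k=(np.hypot(Q[:,0],Q[:,1])<14)&(Q[:,2]>dz+25)&(Q[:,2]<dz+55);print('hubtop rel',np.median(Q[k][:,2])-dz,k.sum())
save('w5',p)
E
```

```text
55.325
knob 81.71580066763923 (-70.33714294433594, 6.263526916503906) 10.808283805847168 70.61547597379568 215.58876985740613 241
hubtop rel 40.35095028884227 1592
```

View pics/w5.png

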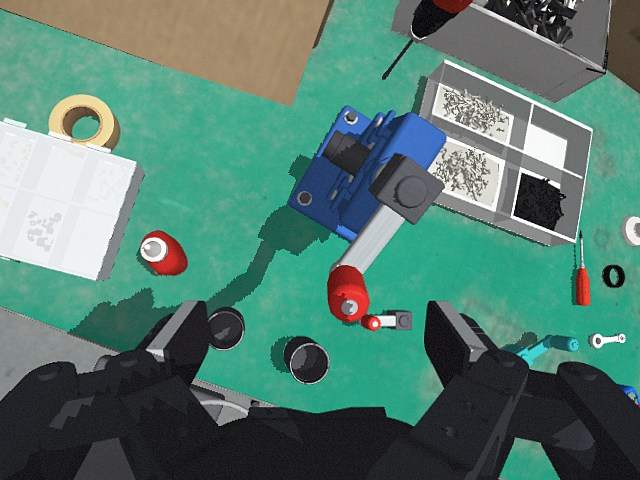

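The crank stands on the screw, the other objects are where they were, and nothing touches the vise. The knob sprang back about 22° to where the friction holds, which bounds the remaining load well above 25 N. If the crank is at rest, I'll hand in.

```bash
python3 - <<'E'
from wind import *
arm.wait(.7);T=tool();p,d=arm.capture('wrist')
v,u=np.nonzero((d>0)&(d<450));Q=AX.inv().apply(pts('wrist',np.c_[u,v],d,T)-COL);dz=-12*961/360
k=(Q[:,2]>dz+70)&(Q[:,2]<dz+92)&(np.hypot(Q[:,0],Q[:,1])<95)&(np.hypot(Q[:,0],Q[:,1])>45);q=Q[k];zt=np.percentile(q[:,2],95);q=q[q[:,2]>zt-3]
c,r=cv2.minEnclosingCircle(q[:,:2].astype(np.float32));a=(TH0-np.degrees(np.arctan2(c[1],c[0])))%360;print(c,a,arm.read_time())
if abs(a-215.6)<1: print(arm.hand_in())
E
```

```text
(-70.18130493164062, 6.182616233825684) 215.53447009038737 56.075
the job is handed in; nothing more can be done
None
```

I put the crank fully on the screw and wound it about 2.6 turns, until the jaw pressed on the tube. I handed the job in at about 56 s with the crank at rest and the gripper clear. The jaw force is inferred at over 50 N from the knob force and the screw's spring-back, not measured, and the interface returned no verdict.

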